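# Prop the melter's guard cover and turn its heat knob up to the stop

## Robot

A 6-joint arm with a two-finger parallel gripper is mounted at the origin on the work surface. World frame = base frame: x ahead of the robot, y to its left, z up, the work surface at z = 0. Lengths are in mm, angles in rad, forces in N, time in s.
With the tool pointing down it reaches from about 350 to 875 mm from the base axis. Payload 4.2 kg.
Tool frame: the origin (TCP) lies between the finger pads; the fingertips stand 19 mm ahead of it and the grasp point (between the pads) is the TCP; y points along the fingers, z is the direction in which the jaws open and shut, and the axes are right-handed (so a half turn about y gives the same grasp; the last joint's range is limited). The gripper opens to 85 mm and grips with 20 to 120 N. Pads are 22 mm wide; open, the fingers measure 114 mm over their backs; the gripper's body (76 mm by 85 mm) begins 54 mm behind the grasp point. The pads swing forward as they close: fully open they stand 13 mm farther back than shut.
Start: joints at [-0.891, 0.385, 0.008, 0, -1.194, -0.259], TCP at [255.319, -570.448, 250.312] pointing down, gripper open.
Joint ranges: [-3.14, 3.14], [-1.21, 2.06], [-1.07, 1.41], [-3.16, 2.05], [-2.99, -0.16], [-3.1, 3.1]. Speed limits (rad/s): [2.79, 2.79, 3.14, 3.14, 3.14, 3.14].

## Interface

Orientations are given as a unit quaternion [x, y, z, w].
In Python, from bench import arm gives the robot as it stands.
- The arm moves only by the shell command python3 -m inch 'ROWS'. ROWS is JSON, a list of rows, each a list of 7 numbers: the opening, from 0 (shut) to 1 (fully open), then the shift along the tool's x, y, z in cm, then the turn, a rotation vector about the tool's x, y, z in degrees. A call has 1 to 20 rows; each row is the pose to reach, as a shift and turn from the pose commanded when the call began, along the tool's axes at that moment; what a row does not reach only later rows make up. A row lasts 1/12 s, in which the tool goes at most 41.7 mm and 7.16 degrees, less where a joint would pass 70% of its speed; a pose out of reach is approached as far as the arm can. A call with a gripper value outside its range is refused whole. The fingers move at their own pace and stop on an object; the grip force is fixed at half the most. Time passes only in rows, so rows that repeat a pose let the fingers close. It gives the time, the measured TCP pose, the force and the opening at its end, in the units of the state.
- arm.read_state(): the state, without advancing time (a new reading comes with each control period).
- arm.get_image(name): name is "scene" or "top" or "wrist"; returns the picture (420x560x3 uint8, red, green, blue); there is no depth.
- arm.camera_params(name): a dict with "fx", "fy", "cx", "cy" (pixels), "D" ([k1, k2, p1, p2, k3] as OpenCV has them; the pictures are not rectified), "rvec" (rotation vector, rad) and "tvec" (3), from world to camera coordinates, as OpenCV has them. Camera axes: x right, y down, z forward; pixel columns grow to the right and rows downward; lengths in mm; the calibration is good to about 2 mm. A picture is of the moment at which its call begins: read the wrist's pose just before it. camera_params takes no time and is no camera call; for the wrist camera it gives the pose at the moment of the call.
- arm.job_done(): hands the job in, once; it reports no verdict.
Trained networks look in the newest picture that a camera, given by its name, has taken for a name from the list of things; names that differ only in an ending like _2 or _b are one class to them, and where a whole thing is asked for, a point or a joint stands for the part that bears it (a point fixed in the world has none). Each returns a list of dicts, best first, with "conf" (0 to 1); they miss things now and then, are a little off and sometimes report something else, mostly with a low value. They report only what shows in the picture. A call takes as long as a camera call.
- arm.masks_of(label, camera): "mask" (420x560 bool, what is visible of it) and "extent" ([left, top, width, height] in pixels, round what is visible of it).
The state is a dict: "clock": time; "joints": joint angles; "joint_vel": joint speeds; "joint_efforts": joint torques, N m; "position": TCP position; "ee_rot": TCP orientation; "contact_force": force on the tool from outside, world axes, zero at the start; "wrist_torque": the same for the moment, N m; "gripper_width": finger opening in mm.
Only numpy, scipy, OpenCV 4.12 (cv2) and the standard library are available. Lean on these libraries where they do the work, as an engineer would, in place of code of your own. Each camera call takes 0.05 s, during which the arm holds its last target.

## Task

On the wax melter's control unit, swing the clear guard cover with the orange frame well back by its lift bar, then take the orange-headed stay pin from the wooden rack and stand it fully home in the socket in the deck, so that the self-closing cover comes to rest leaning on it. Then turn the black knob clockwise (seen from above) until you feel it come up against its hidden stop, press it lightly but surely home there without forcing it, and let go. Do not force the pin either, and leave everything else where it is.

Things in the scene. Friction and masses are not known exactly. Their poses are not given: they have to be found in the camera images.
- unit: White control unit, fixed box 200 x 250 x 40 mm (x, y, z); origin under its centre; z up, x away from the robot (yaw within 0.25 rad). Its top, the deck, is 40 mm up. Hinge brackets, 74 mm above the deck, at x 78, y +-117 mm; rest posts, 60 mm above the deck, at x -52, y +-95 mm.
- socket (a point): Centre of the mouth of the round socket in the deck, 64 mm in x and 75 mm in y from the unit's centre, level with the deck; marked by a flat black ring; 15.5 mm wide, 35 mm deep, closed floor, small chamfer.
- cover: Clear flip cover, orange frame, 130 x 210 x 5 mm, 62 mm above the deck. Origin on its hinge axis at unit (70, 0, 102) mm; axis along the unit's y. Closed, its axes are the unit's and it reaches 130 mm to -x of the hinge. Opening turns it about +y: the free edge goes up and over towards +x. Opening angle = tilt of its z axis: 0 closed, limit 2.1 rad. 0.15 kg.
- lift_bar (a point): Middle of the cover's lift bar: black round bar 12 mm thick along the cover's y, sticking out 65 mm (18 mm knob at its end) from the cover's -y side; at cover (-122, -140, 3) mm. Free space before, behind and below; it may turn in the fingers. The cover is sprung shut and damped (2.5 N m s/rad): about 10 N at the bar at 0.4 rad/s, more if faster; let go at 2 rad it takes about 8 s or more to sink to 1.65 rad.
- knob: Black knob beneath the cover; origin on its vertical axis, 4 mm above the deck, at unit (-25, -35) mm. Grip bar 42 long (its x) x 14 wide x 40 mm tall, top 54 mm above the deck, on a 72 mm skirt disc whose top is 14 mm above the deck. Yellow pointer on its -x side. Friction 0.20 N m; stays where left. Starts 0.3 to 0.6 rad anticlockwise of the unit's x direction.
- knob_grip (a point): Point on the knob's axis in the middle of its grip bar, 40 mm above the deck: the height to grip at; keep fingertips above the skirt. A hidden stop inside, at 32 mm radius, ends its clockwise turn with the bar 0.24 to 0.53 rad clockwise of the unit's x direction, differently each time: only felt, as a steep rise of the turning moment (up to 0.15 N m per 0.01 rad). It should feel 4 N or more (0.13 N m above friction) but not 12 N (0.38 N m).
- pointer (a point): Tip of the yellow pointer mark on the knob's skirt, 32 mm from the knob's axis, 14 mm above the deck.
- stay_pin: Loose stay pin: aluminium shaft 14 mm diameter, foot tapered to 7 mm over its last 6 mm, orange head 26 mm diameter x 25 mm at the top; 180 mm long, about 80 g. Origin at the centre of its foot, z up the pin; head's middle at z 167 mm. Starts upright, 35 mm deep in one of the rack's three holes. In the socket it stands 145 mm above the deck and holds the cover at about 1.45 to 1.65 rad.
- rack: Light wooden rack block, 190 x 70 x 45 mm, fixed; origin at the centre of its underside; three holes, 16 mm wide and 35 mm deep, at x -60, 0, +60 mm.
- rod_white: Wooden rod with a white head, same size as the stay pin, upright in another rack hole; leave it there. Origin at its foot.
- rod_green: Wooden rod with a green head, same size, upright in another rack hole; leave it there. Origin at its foot.
- jug: Steel pouring mug, 90 mm diameter, 120 mm high; bystander. Origin under its centre.
- jar_amber: Amber candle jar, 72 mm diameter, 97 mm high with wooden lid; bystander. Origin under its centre.
- jar_clear: Clear candle jar of the same size; bystander.
- jar_green: Green candle jar of the same size; bystander.
- spoon: Spoon with a dark wooden handle, 200 mm long; bystander. Origin under its middle.

How it is judged:
By the outcome, as a careful person would: the job done as asked, in the order asked, and still so for the second after the job is handed in, with the robot touching nothing.
It also fails if it takes over 72 s, if anything falls off the work surface, if the arm or the gripper's body presses on something with over 40 N, if the wrist force passes 120 N, or if a joint passes its speed limit or range.

## Working session

There is one attempt and no reset: what is moved stays moved. The work goes in short steps, Python scripts to look and compute and a shell command to move; the robot and the scene stay as the last step left them, time stands still between calls to the robot, and variables do not carry over. Pictures are saved under pics/ and viewed, and the job is handed in when it is done.

```bash
ls; mkdir -p pics; python3 - <<'E'
from bench import arm
import cv2
s=arm.read_state()
for k,v in s.items(): print(k,v)
for n in ["scene","top","wrist"]:
    im=arm.get_image(n); cv2.imwrite(f"pics/{n}0.png",im[:,:,::-1]); print(n,arm.camera_params(n))
E
```

```text
pics
clock 0.0
joints [-8.91400487e-01  3.85554259e-01  6.59889306e-03 -5.13535934e-04
 -1.19404153e+00 -2.58622450e-01]
joint_vel [-6.46387229e-05  1.14267683e-03 -2.19709954e-04 -4.92161758e-04
  9.60051600e-04  2.87370370e-04]
joint_efforts [ 1.45012851e-03 -3.92288446e+01  1.88400435e+01  4.18599665e+00
 -4.60824158e-03  1.70655221e-05]
position [ 255.08897496 -569.95194761  249.21025748]
ee_rot [-0.6907585  -0.14740409  0.14780636  0.69229907]
contact_force [ 0.09040599  0.60526541 -0.01501734]
wrist_torque [0.04710879 0.0333192  0.03599976]
gripper_width 85.23533813322389
scene {'fx': 525.2104321573053, 'fy': 525.2104321573053, 'cx': 275.25075171748017, 'cy': 206.46699816654262, 'D': array([-0.1081091,  0.       ,  0.       ,  0.       ,  0.       ]), 'rvec': array([ 1.17265134,  2.52795272, -0.79439419]), 'tvec': array([ 370.21852999, -264.24853156, 1487.34933155])}
top {'fx': 536.7772842550198, 'fy': 536.7772842550198, 'cx': 284.90187120745384, 'cy': 213.3842000192324, 'D': array([-0.0947109,  0.       ,  0.       ,  0.       ,  0.       ]), 'rvec': array([ 2.14570626, -2.08246226,  0.2213801 ]), 'tvec': array([ -15.63477042,  570.23280785, 1492.74584746])}
wrist {'fx': 333.12842382146675, 'fy': 333.12842382146675, 'cx': 284.64770179978643, 'cy': 207.5361134844873, 'D': array([-0.05489142,  0.        ,  0.        ,  0.        ,  0.        ]), 'rvec': array([-1.61783723, -2.49371402, -0.34661746]), 'tvec': array([624.09758528, -36.26450469, 379.05832434])}
```

View pics/scene0.png

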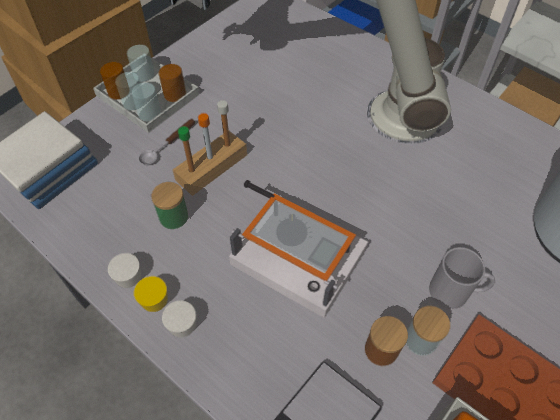

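View pics/top0.png

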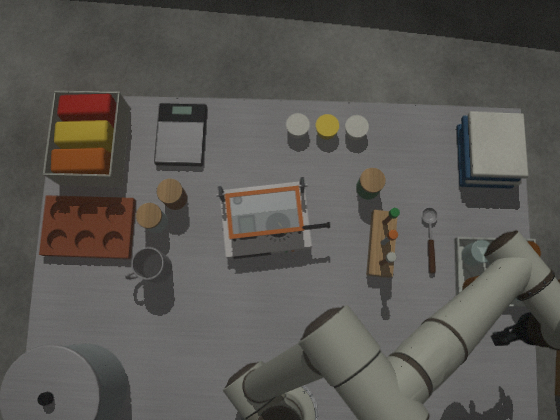

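View pics/wrist0.png

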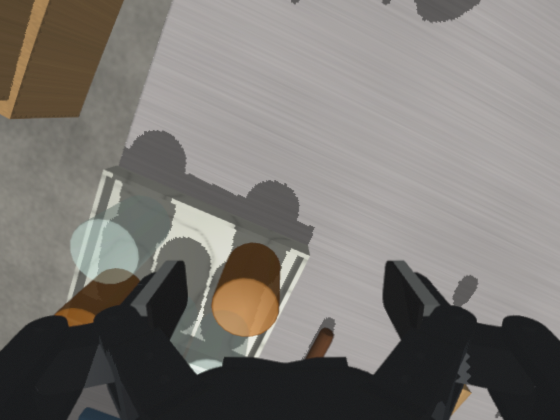

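The scene view shows the unit at about (300,250), with the rack holding green, orange and white heads at (184,133), (203,120) and (222,106). In the top view the lift bar runs along (305-328,226). Next I'll zoom in and run the networks.

```bash
cat > h.py <<'E'
import numpy as np, cv2
from bench import arm
from scipy.spatial.transform import Rotation as R
def cam(n):
    c=arm.camera_params(n); K=np.array([[c['fx'],0,c['cx']],[0,c['fy'],c['cy']],[0,0,1]])
    return K,c['D'],c['rvec'],c['tvec']
def proj(c,P):
    K,D,r,t=c; return cv2.projectPoints(np.asarray(P,float).reshape(-1,3),r,t,K,D)[0].reshape(-1,2)
def ray(c,uv):
    K,D,r,t=c; Rm=cv2.Rodrigues(r)[0]
    p=cv2.undistortPoints(np.array(uv,float).reshape(1,1,2),K,D).ravel()
    return -Rm.T@t, Rm.T@np.array([p[0],p[1],1])
def atz(c,uv,z):
    o,d=ray(c,uv); return o+d*(z-o[2])/d[2]
def shot(n,f,box=None,s=1):
    im=arm.get_image(n)[:,:,::-1].copy()
    if box: x,y,w,h=box; im=im[y:y+h,x:x+w]
    cv2.imwrite(f"pics/{f}.png",cv2.resize(im,None,fx=s,fy=s,interpolation=cv2.INTER_CUBIC))
E
python3 - <<'E'
from h import *
import pickle
im=cv2.imread('pics/top0.png'); cv2.imwrite('pics/t0z.png',cv2.resize(im[170:270,205:405],None,fx=4,fy=4,interpolation=cv2.INTER_CUBIC))
im=cv2.imread('pics/scene0.png'); cv2.imwrite('pics/s0z.png',cv2.resize(im[165:315,215:385],None,fx=4,fy=4,interpolation=cv2.INTER_CUBIC))
cs={n:cam(n) for n in("scene","top")}
out={}
for l in["unit","socket","cover","lift_bar","knob","pointer","stay_pin","rack","rod_white","rod_green"]:
  for n in cs:
    for m in arm.masks_of(l,n)[:1]:
        ys,xs=np.nonzero(m['mask']); out[l,n]=m['mask']
        print(l,n,round(m['conf'],2),m['extent'],xs.mean().round(1),ys.mean().round(1))
pickle.dump(out,open('m0.pkl','wb'))
print(arm.read_state()['clock'])
E
```

```text
unit scene 0.66 [241.6, 180.0, 113.8, 101.0] 298.2 234.9
unit top 0.96 [213.8, 175.2, 116.3, 83.0] 265.3 219.5
socket scene 0.8 [230.6, 180.9, 139.0, 135.0] 296.1 252.1
socket top 0.71 [217.4, 179.3, 110.8, 76.1] 265.0 219.8
cover scene 0.66 [242.0, 180.7, 114.3, 97.8] 298.2 234.9
cover top 0.63 [225.3, 184.5, 105.1, 57.2] 265.4 212.5
lift_bar scene 0.63 [243.3, 182.1, 112.9, 98.2] 298.5 235.1
lift_bar top 0.82 [222.9, 186.7, 111.6, 51.7] 264.7 212.3
knob top 0.49 [271.6, 238.0, 17.3, -2.1] 279.0 234.6
pointer top 0.44 [381.5, 231.6, 14.2, 13.1] 389.6 236.9
stay_pin scene 0.8 [195.2, 115.1, 18.0, 42.7] 205.5 132.4
stay_pin top 0.62 [378.6, 232.9, 18.0, 10.2] 389.5 237.0
rack scene 0.71 [173.5, 131.2, 73.4, 61.7] 210.1 163.3
rack top 0.67 [369.3, 210.1, 28.8, 67.1] 380.0 244.4
rod_white scene 0.54 [215.7, 100.9, 17.7, 44.3] 223.8 120.2
rod_white top 0.66 [378.9, 254.0, 15.0, 10.1] 388.9 258.6
rod_green scene 0.65 [175.6, 123.2, 21.2, 47.6] 186.2 145.1
rod_green top 0.59 [274.3, 231.8, 6.1, 3.5] 277.0 235.0
1.15
```

View pics/t0z.png

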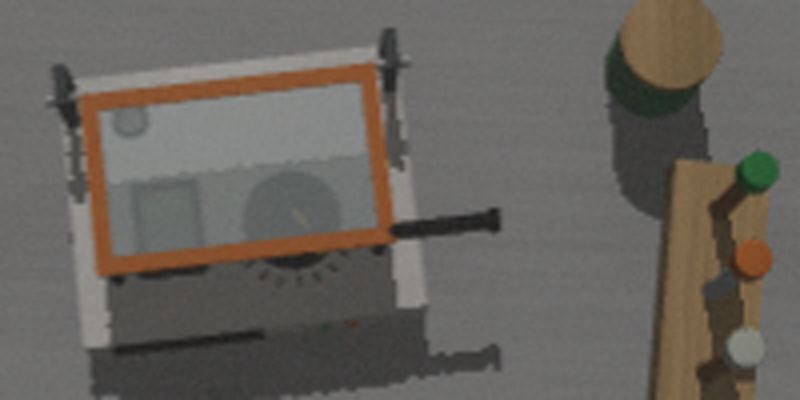

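View pics/s0z.png

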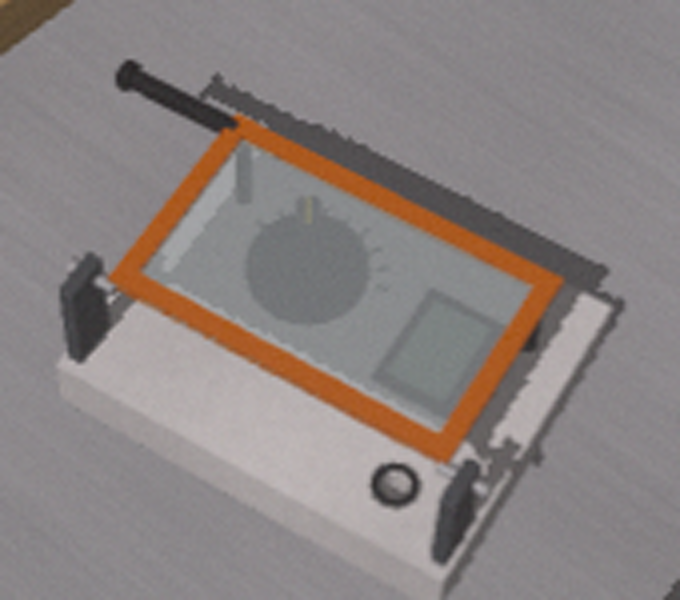

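In the zooms the cover frame corners, the socket ring (scene, zoomed at (396,485)) and the pin heads are clear. The pin sits in the middle hole. Next I fit the unit and rack poses.

```bash
python3 - <<'E'
from h import *
from scipy.optimize import least_squares
T,S=cam('top'),cam('scene')
tp=lambda u,v:(205+u/4-.375,170+v/4-.375); sp=lambda u,v:(215+u/4-.375,165+v/4-.375)
z=104.5
obs=[(T,tp(78,96),(70,105,z)),(T,tp(378,64),(70,-105,z)),(T,tp(395,242),(-60,-105,z)),(T,tp(99,275),(-60,105,z)),
(S,sp(236,114),(-60,-105,z)),(S,sp(564,281),(-60,105,z)),(S,sp(447,464),(70,105,z)),(S,sp(109,278),(70,-105,z)),
(S,sp(396,485),(64,75,40)),(S,sp(59,368),(100,-125,40)),(S,sp(622,303),(-100,125,40)),(S,sp(442,577),(100,125,40)),
(S,sp(128,75),(-52,-172,105)),(T,tp(493,220),(-52,-172,105)), (T,tp(425,307),(-100,-125,40)),(T,tp(82,348),(-100,125,40))]
def W(p,P):
    c,s=np.cos(p[2]),np.sin(p[2]); P=np.array(P,float); return np.array([p[0]+c*P[0]-s*P[1],p[1]+s*P[0]+c*P[1],P[2]])
f=lambda p,o=obs:np.concatenate([proj(c,W(p,P))[0]-uv for c,uv,P in o])
for o in(obs,[x for x in obs if x[0] is T],[x for x in obs if x[0] is S]):
    r=least_squares(f,[570,0,0.1],args=(o,),loss='soft_l1'); print(r.x.round(3)); 
r=least_squares(f,[570,0,0.1],loss='soft_l1');print(f(r.x).reshape(-1,2).round(1).tolist())
# heads
import pickle
for nm,t,s in[('green',(757,171),None),('orange',(753,258),None),('white',(746,347),None)]:
    print(nm,atz(T,tp(*t),190).round(1))
im=cv2.imread('pics/scene0.png'); cv2.imwrite('pics/s1z.png',cv2.resize(im[90:200,160:260],None,fx=5,fy=5,interpolation=cv2.INTER_CUBIC))
E
```

```text
[5.57625e+02 5.91400e+01 1.46000e-01]
[5.59157e+02 5.96910e+01 1.43000e-01]
[5.56604e+02 5.86720e+01 1.45000e-01]
[[0.6, 0.4], [-0.7, 0.1], [0.7, 0.5], [-0.3, 0.8], [-0.1, 0.8], [-0.1, 0.2], [0.1, 0.4], [-0.2, 1.0], [-0.0, -0.1], [-0.7, -0.9], [-2.3, 0.6], [0.5, 1.1], [0.6, 0.5], [-0.3, 0.4], [0.9, 0.9], [0.5, 0.5]]
green [ 554.7 -287.8  190. ]
orange [ 496.  -284.5  190. ]
white [ 436.9 -279.3  190. ]
```

View pics/s1z.png

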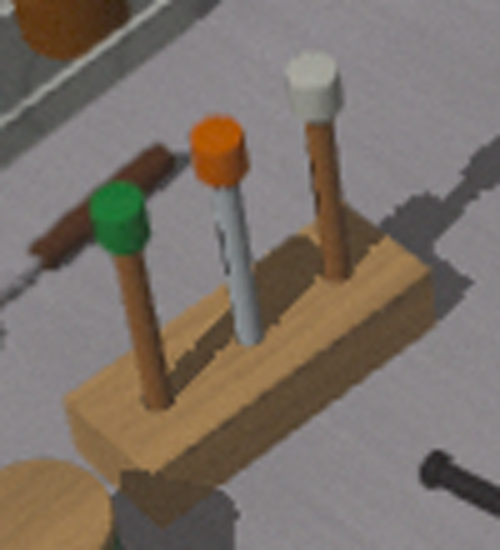

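```bash
cat >> h.py <<'E'
U=(557.8,59.2,0.145)
def uw(x,y,z):
    c,s=np.cos(U[2]),np.sin(U[2]); return np.array([U[0]+c*x-s*y,U[1]+s*x+c*y,z])
def barpt(a,y=-147):  # bar at opening angle a
    px,pz=-122,3; c,s=np.cos(a),np.sin(a)
    return uw(70+c*px+s*pz,y,102-s*px+c*pz)
def Rt(phi): 
    c,s=np.cos(phi),np.sin(phi); return np.array([[s,0,c],[-c,0,s],[0,-1,0]])
def rel(pos,phi,base=None):
    """base: (pos,R) commanded; default measured"""
    if base is None:
        s=arm.read_state(); base=(s['position'],R.from_quat(s['ee_rot']).as_matrix())
    p,B=base
    return (B.T@(np.asarray(pos)-p)/10).round(2), np.rad2deg(R.from_matrix(B.T@Rt(phi)).as_rotvec()).round(1)
def st():
    s=arm.read_state(); Rm=R.from_quat(s['ee_rot']).as_matrix()
    print('t',round(s['clock'],2),'pos',s['position'].round(1),'phi',round(np.arctan2(Rm[1,2],Rm[0,2]),3),'ydir',Rm[:,1].round(3),'F',s['contact_force'].round(1),'M',s['wrist_torque'].round(2),'w',round(s['gripper_width'],1),'j',s['joints'].round(2))
E
python3 - <<'E'
from h import *
st()
S,T=cam('scene'),cam('top')
from scipy.optimize import least_squares
tp=lambda u,v:(205+u/4-.375,170+v/4-.375); s5=lambda u,v:(160+u/5-.4,90+v/5-.4)
for n,t,s,f in(('g',(757,171),(120,196),(160,405)),('o',(753,258),(217,130),(250,342)),('w',(746,347),(313,66),(337,277))):
    # head-top centre in scene approx
    ff=lambda p:np.r_[proj(T,[p[0],p[1],190])[0]-tp(*t),proj(S,[p[0],p[1],190])[0]-s5(*s),proj(S,[p[0],p[1],45])[0]-s5(*f)]
    r=least_squares(ff,[500,-285]); print(n,r.x.round(1),ff(r.x).round(1), atz(S,s5(*s),190).round(1))
for a in(0,.5,1,1.5,2,2.1): print(a,barpt(a).round(1))
print('socket',uw(64,75,40),'knob',uw(-25,-35,80))
for a in (0.145,0.145-np.pi): print(rel(barpt(0)+[0,0,60],a),rel(barpt(0),a))
E
```

```text
t 1.15 pos [ 255.3 -570.5  250.3] phi 1.992 ydir [ 0. -0. -1.] F [ 0.1  0.2 -0.7] M [ 0.01 -0.01 -0.02] w 85.4 j [-0.89  0.38  0.01  0.   -1.19 -0.26]
g [ 555.2 -288.8] [ 0.4 -0.2 -0.1  1.2  0.5 -1.1] [ 552.4 -291.4  190. ]
o [ 496.4 -284.2] [-0.1 -0.2 -0.   1.1  0.1 -1.4] [ 493.8 -286.8  190. ]
w [ 436.7 -279.3] [ 0.   0.1 -0.1  1.   0.1 -0.9] [ 434.2 -281.5  190. ]
0 [527.6 -93.8 105. ]
0.5 [543.8 -91.4 163.1]
1 [585.6 -85.3 206.3]
1.5 [642.7 -77.  223.9]
2 [701.2 -68.4 211.7]
2.1 [711.8 -66.9 205.8]
socket [610.29144575 142.66045844  40.        ] knob [538.11958739  20.95498255  80.        ]
(array([44.32,  8.53, 32.39]), array([  0. , 105.8,   0. ])) (array([44.32, 14.53, 32.39]), array([  0. , 105.8,   0. ]))
(array([44.32,  8.53, 32.39]), array([  0. , -74.2,  -0. ])) (array([44.32, 14.53, 32.39]), array([  0. , -74.2,  -0. ]))
```

```bash
python3 -m inch '[[1,44.3,0,32.4,0,-74.2,0],[1,44.3,0,32.4,0,-74.2,0],[1,44.3,0,32.4,0,-74.2,0],[1,44.3,0,32.4,0,-74.2,0],[1,44.3,0,32.4,0,-74.2,0],[1,44.3,0,32.4,0,-74.2,0],[1,44.3,0,32.4,0,-74.2,0],[1,44.3,0,32.4,0,-74.2,0],[1,44.3,0,32.4,0,-74.2,0],[1,44.3,0,32.4,0,-74.2,0],[1,44.3,0,32.4,0,-74.2,0],[1,44.3,0,32.4,0,-74.2,0],[1,44.3,0,32.4,0,-74.2,0],[1,44.3,4,32.4,0,-74.2,0],[1,44.3,8,32.4,0,-74.2,0]]'; python3 - <<'E'
from h import *
shot('wrist','w1'); st(); print(rel(barpt(0),0.145+np.pi))
E
```

```text
clock: 2.4
position: [530.9, -90.8, 171.9]
ee_rot: [0.463, 0.538, -0.534, -0.459]
contact_force: [-0.2, 0.7, -1.0]
gripper_width: 85.3
t 2.45 pos [523.2 -91.7 161.5] phi -2.996 ydir [-0.013  0.002 -1.   ] F [-3.9 -0.2 -6.9] M [0.1  0.43 0.02] w 85.6 j [ 0.13  0.32 -0.34 -0.   -0.93  0.02]
(array([-0.29,  5.64, -0.48]), array([-0.7,  0. ,  0.2]))
```

View pics/w1.png

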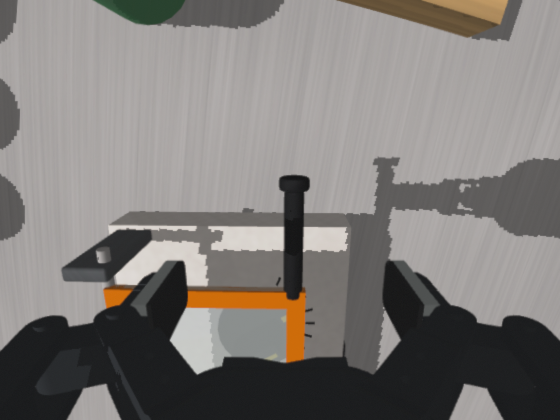

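The bar, from (293,180) to (293,295), lies between the fingers. I'll check this against the calibration and then descend.

```bash
python3 - <<'E'
from h import *
c=cam('wrist'); print(proj(c,[barpt(0,-170),barpt(0,-105),uw(70,-105,104.5)]).round(1)); st()
E
python3 -m inch '[[1,-0.3,1.8,-0.4,0,0,0],[1,-0.3,3.8,-0.4,0,0,0],[1,-0.3,5.6,-0.4,0,0,0],[0.3,-0.3,5.6,-0.4,0,0,0],[0,-0.3,5.6,-0.4,0,0,0],[0,-0.3,5.6,-0.4,0,0,0],[0,-0.3,5.6,-0.4,0,0,0],[0,-0.3,5.6,-0.4,0,0,0],[0,-0.3,5.6,-0.4,0,0,0]]'; python3 -c "
from h import *
st()"
```

```text
[[276.3 193. ]
 [277.1 296.2]
 [ 81.8 295.2]]
t 2.45 pos [523.2 -91.7 161.5] phi -2.996 ydir [-0.013  0.002 -1.   ] F [-3.9 -0.2 -6.9] M [0.1  0.43 0.02] w 85.6 j [ 0.13  0.32 -0.34 -0.   -0.93  0.02]
clock: 3.2
position: [528.0, -96.9, 115.1]
ee_rot: [-0.46, -0.532, 0.537, 0.465]
contact_force: [-15.6, -2.4, 12.0]
gripper_width: 12.3
t 3.2 pos [528.  -96.9 115.1] phi -2.997 ydir [-0.009 -0.001 -1.   ] F [-15.6  -2.4  12. ] M [-0.74  4.61  0.01] w 12.3 j [ 0.12  0.38 -0.38  0.   -0.82  0.02]
```

```bash
cat >> h.py <<'E'
import json,os
def apply(row):
    """advance tracked commanded pose by the last row of a call"""
    p,B=load(); p=p+B@np.array(row[1:4])*10; B=B@R.from_rotvec(np.deg2rad(row[4:7])).as_matrix(); save(p,B)
def save(p,B): json.dump([list(map(float,p)),np.asarray(B).tolist()],open('cmd.json','w'))
def load():
    a=json.load(open('cmd.json')); return np.array(a[0]),np.array(a[1])
E
python3 - <<'E'
from h import *
# start cmd pose
save([255.3,-570.45,250.3],Rt(1.992)); apply([1,44.3,8,32.4,0,-74.2,0]); print(load()[0]); apply([0,-.3,5.6,-.4,0,0,0]); p,B=load(); print(p,B.round(3))
print(rel(barpt(0),0.145+np.pi,load()))
E
```

```text
[527.11029195 -93.64378654 170.3       ]
[531.50284822 -96.0323948  114.3       ] [[-0.145  0.    -0.989]
 [ 0.989  0.    -0.145]
 [ 0.    -1.     0.   ]]
(array([0.28, 0.93, 0.35]), array([0., 0., 0.]))
```

```bash
python3 -m inch '[[0.35,0,0,0,0,0,0],[0.35,0,0.3,0.2,0,0,0],[0.35,0,0.9,0.4,0,0,0],[0.1,0,0.9,0.4,0,0,0],[0,0,0.9,0.4,0,0,0],[0,0,0.9,0.4,0,0,0],[0,0,0.9,0.4,0,0,0]]'; python3 -c "
from h import *
apply([0,0,0.9,0.4,0,0,0]);st();p,B=load();print(p)
b0=p-barpt(0);print(b0)
for a in np.arange(.15,2.11,.15):
    d=B.T@(barpt(a)-barpt(0))/10; print(round(a,2),d.round(2))
"
```

```text
clock: 3.78
position: [527.2, -96.7, 104.8]
ee_rot: [-0.462, -0.534, 0.535, 0.463]
contact_force: [-1.2, 0.1, -2.4]
gripper_width: 9.6
t 3.78 pos [527.2 -96.7 104.8] phi -2.997 ydir [-0.002  0.    -1.   ] F [-1.2  0.1 -2.4] M [ 0.    0.38 -0.01] w 9.6 j [ 0.12  0.39 -0.4  -0.   -0.78  0.02]
[527.54508024 -96.61211252 105.3       ]
[-0.04099982 -2.84113802  0.3       ]
0.15 [-0.   -1.82 -0.18]
0.3 [-0.   -3.59 -0.63]
0.45 [-0.   -5.28 -1.35]
0.6 [-0.   -6.84 -2.3 ]
0.75 [-0.   -8.24 -3.48]
0.9 [-0.   -9.44 -4.85]
1.05 [ -0.   -10.43  -6.39]
1.2 [ -0.   -11.18  -8.06]
1.35 [ -0.   -11.67  -9.82]
1.5 [-1.000e-02 -1.189e+01 -1.164e+01]
1.65 [-1.000e-02 -1.184e+01 -1.346e+01]
1.8 [-1.000e-02 -1.151e+01 -1.526e+01]
1.95 [-1.000e-02 -1.092e+01 -1.699e+01]
2.1 [-1.000e-02 -1.008e+01 -1.862e+01]
```

```bash
python3 -c "
import numpy as np
for a in np.arange(.05,2.101,.05): print(round(a,2),[round(float(-(12.2*np.sin(a)+.3*(np.cos(a)-1))),1),round(float(-(12.2*(1-np.cos(a))+.3*np.sin(a))),1)])"
python3 -m inch '[[0,0,-0.4,0,0,0,0],[0,0,-1.0,-0.1,0,0,0],[0,0,-1.5,-0.1,0,0,0],[0,0,-2.0,-0.2,0,0,0],[0,0,-2.4,-0.3,0,0,0]]'; python3 -c "
from h import *
st()"
```

```text
0.05 [-0.6, -0.0]
0.1 [-1.2, -0.1]
0.15 [-1.8, -0.2]
0.2 [-2.4, -0.3]
0.25 [-3.0, -0.5]
0.3 [-3.6, -0.6]
0.35 [-4.2, -0.8]
0.4 [-4.7, -1.1]
0.45 [-5.3, -1.3]
0.5 [-5.8, -1.6]
0.55 [-6.3, -2.0]
0.6 [-6.8, -2.3]
0.65 [-7.3, -2.7]
0.7 [-7.8, -3.1]
0.75 [-8.2, -3.5]
0.8 [-8.7, -3.9]
0.85 [-9.1, -4.4]
0.9 [-9.4, -4.9]
0.95 [-9.8, -5.3]
1.0 [-10.1, -5.9]
1.05 [-10.4, -6.4]
1.1 [-10.7, -6.9]
1.15 [-11.0, -7.5]
1.2 [-11.2, -8.1]
1.25 [-11.4, -8.6]
1.3 [-11.5, -9.2]
1.35 [-11.7, -9.8]
1.4 [-11.8, -10.4]
1.45 [-11.8, -11.0]
1.5 [-11.9, -11.6]
1.55 [-11.9, -12.2]
1.6 [-11.9, -12.9]
1.65 [-11.8, -13.5]
1.7 [-11.8, -14.1]
1.75 [-11.7, -14.7]
1.8 [-11.5, -15.3]
1.85 [-11.3, -15.9]
1.9 [-11.1, -16.4]
1.95 [-10.9, -17.0]
2.0 [-10.7, -17.5]
2.05 [-10.4, -18.1]
2.1 [-10.1, -18.6]
clock: 4.2
position: [529.7, -96.3, 128.8]
ee_rot: [-0.462, -0.534, 0.535, 0.463]
contact_force: [1.4, -1.3, -15.7]
gripper_width: 10.1
t 4.2 pos [529.7 -96.3 128.8] phi -2.997 ydir [-0.003  0.    -1.   ] F [  1.4  -1.3 -15.7] M [-0.4  -0.19  0.05] w 10.1 j [ 0.12  0.36 -0.37 -0.   -0.84  0.02]
```

```bash
python3 -m inch '[[0,0,-0.6,-0.2,0,0,0],[0,0,-1.2,-0.3,0,0,0],[0,0,-1.8,-0.5,0,0,0],[0,0,-2.3,-0.8,0,0,0],[0,0,-2.9,-1.0,0,0,0],[0,0,-3.4,-1.3,0,0,0],[0,0,-3.9,-1.7,0,0,0],[0,0,-4.4,-2.0,0,0,0],[0,0,-4.9,-2.4,0,0,0],[0,0,-5.4,-2.8,0,0,0],[0,0,-5.8,-3.2,0,0,0],[0,0,-6.3,-3.6,0,0,0],[0,0,-6.7,-4.1,0,0,0],[0,0,-7.0,-4.6,0,0,0],[0,0,-7.4,-5.0,0,0,0],[0,0,-7.7,-5.6,0,0,0]]'; python3 -c "
from h import *
apply([0,0,-2.4,-.3,0,0,0]);apply([0,0,-7.7,-5.6,0,0,0]);print(load()[0]);st();shot('scene','s2',(200,120,200,200),3)"
```

```text
clock: 5.53
position: [578.9, -89.3, 206.7]
ee_rot: [-0.458, -0.53, 0.539, 0.467]
contact_force: [-20.0, -0.8, -1.2]
gripper_width: 9.7
[585.92215789 -88.06127602 206.3       ]
t 5.53 pos [578.9 -89.3 206.7] phi -2.998 ydir [-0.018 -0.002 -1.   ] F [-20.   -0.8  -1.2] M [-0.2   5.99  0.03] w 9.7 j [ 0.12  0.36 -0.14 -0.   -1.09  0.02]
```

View pics/s2.png

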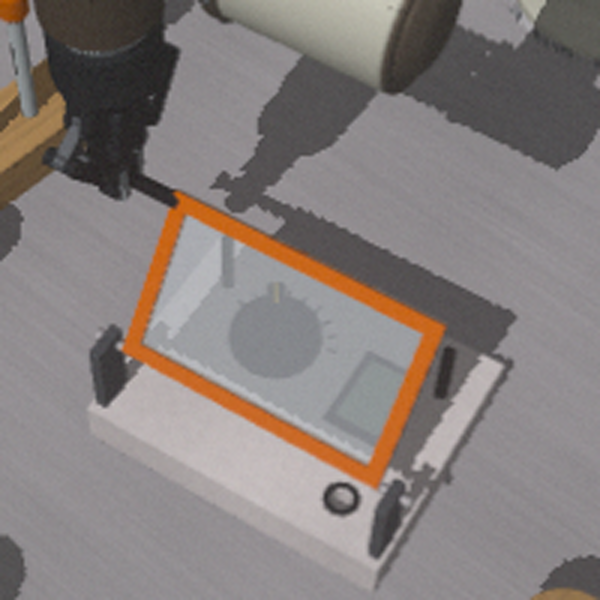

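The gripper holds the bar at (140,185) and the cover is about 0.9 rad open. I'll carry on lifting.

```bash
python3 -m inch '[[0,0,-0.3,-0.5,0,0,0],[0,0,-0.6,-1.0,0,0,0],[0,0,-0.9,-1.6,0,0,0],[0,0,-1.1,-2.2,0,0,0],[0,0,-1.3,-2.7,0,0,0],[0,0,-1.4,-3.3,0,0,0],[0,0,-1.6,-3.9,0,0,0],[0,0,-1.7,-4.5,0,0,0],[0,0,-1.7,-5.1,0,0,0],[0,0,-1.8,-5.7,0,0,0],[0,0,-1.8,-6.3,0,0,0],[0,0,-1.8,-7.0,0,0,0],[0,0,-1.7,-7.6,0,0,0],[0,0,-1.7,-8.2,0,0,0],[0,0,-1.6,-8.8,0,0,0],[0,0,-1.4,-9.4,0,0,0],[0,0,-1.2,-10.0,0,0,0],[0,0,-1.0,-10.5,0,0,0],[0,0,-0.8,-11.1,0,0,0],[0,0,-0.6,-11.6,0,0,0]]'; python3 -c "
from h import *
apply([0,0,-.6,-11.6,0,0,0]);print(load()[0]);st()
p=load()
q=barpt(2.05);print('2.05',rel(q+[0,-2.8,0],0.145+np.pi,p))
"
```

```text
clock: 7.25
position: [700.2, -71.8, 221.0]
ee_rot: [-0.463, -0.535, 0.536, 0.461]
contact_force: [-13.3, 2.5, 10.9]
gripper_width: 9.4
[700.69742921 -71.24946188 212.3       ]
t 7.25 pos [700.2 -71.8 221. ] phi -2.994 ydir [ 0.002 -0.003 -1.   ] F [-13.3   2.5  10.9] M [0.53 4.24 0.09] w 9.4 j [ 0.13  0.54  0.18  0.   -1.21  0.02]
2.05 (array([-0.  ,  0.34, -0.6 ]), array([0., 0., 0.]))
```

```bash
python3 -m inch '[[0,0,0.2,-0.4,0,0,0],[0,0,0.5,-0.9,0,0,0],[0,0,0.6,-1.0,0,0,0],[0,0,0.6,-1.0,0,0,0]]'; python3 -c "
from h import *
apply([0,0,.6,-1,0,0,0]);print(load()[0]);st()
p=load()
print(rel([495.5,-285,240],1.715,p),rel([495.5,-285,180],1.715,p))
p2=(np.array([495.5,-285,180]),Rt(1.715)); 
for z in (310,183,177): print(z,rel([*uw(64,75,0)[:2],z],1.715,p2))
S=cam('scene');shot('scene','s3',(180,90,220,230),2.6)
"
```

```text
clock: 7.58
position: [711.5, -70.4, 215.4]
ee_rot: [0.464, 0.536, -0.535, -0.46]
contact_force: [-9.2, 2.4, 9.7]
gripper_width: 9.6
[710.59184915 -69.80016756 206.3       ]
t 7.58 pos [711.5 -70.4 215.4] phi -2.995 ydir [ 0.006 -0.003 -1.   ] F [-9.2  2.4  9.7] M [ 0.43  3.22 -0.21] w 9.6 j [ 0.13  0.56  0.2   0.   -1.21  0.02]
(array([-18.18,  -3.37,  24.4 ]), array([ 0. , 90.1,  0. ])) (array([-18.18,   2.63,  24.4 ]), array([ 0. , 90.1,  0. ]))
310 (array([ 17.51, -13.  ,  40.67]), array([0., 0., 0.]))
183 (array([17.51, -0.3 , 40.67]), array([0., 0., 0.]))
177 (array([17.51,  0.3 , 40.67]), array([0., 0., 0.]))
```

View pics/s3.png

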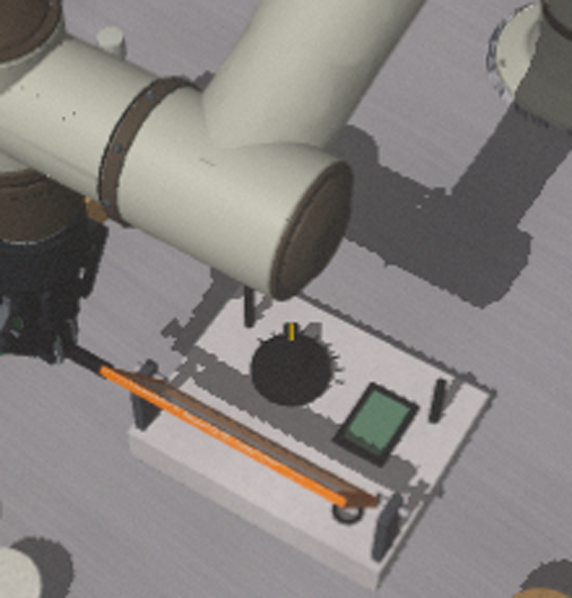

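Cover is at about 2.05 rad. Releasing the bar and going to the pin.

```bash
python3 -m inch '[[1,0,0,0,0,0,0],[1,0,0,0,0,0,0],[1,0,-0.5,0,0,0,0],[1,0,-3,0,0,0,0],[1,0,-6,0,0,7,0],[1,-3,-5,3,0,14,0],[1,-5.5,-4,6.5,0,21,0],[1,-8,-3.4,10,0,28,0],[1,-18.2,-3.4,24.4,0,90.1,0],[1,-18.2,-3.4,24.4,0,90.1,0],[1,-18.2,-3.4,24.4,0,90.1,0],[1,-18.2,-3.4,24.4,0,90.1,0],[1,-18.2,-3.4,24.4,0,90.1,0],[1,-18.2,-3.4,24.4,0,90.1,0],[1,-18.2,-3.4,24.4,0,90.1,0],[1,-18.2,-3.4,24.4,0,90.1,0],[1,-18.2,-3.4,24.4,0,90.1,0],[1,-18.2,-3.4,24.4,0,90.1,0]]'; python3 -c "
from h import *
apply([1,-18.2,-3.4,24.4,0,90.1,0]);print(load()[0]);st()
shot('wrist','w2'); S=cam('wrist'); print(proj(S,[[495.5,-285,190]]))
"
```

```text
clock: 9.13
position: [497.0, -286.1, 242.3]
ee_rot: [0.706, 0.052, -0.049, -0.704]
contact_force: [0.0, -0.0, -0.3]
gripper_width: 85.7
[ 495.54515926 -285.24139195  240.3       ]
t 9.13 pos [ 497.  -286.1  242.3] phi 1.713 ydir [ 0.004 -0.002 -1.   ] F [ 0.  -0.  -0.3] M [-0.02 -0.01  0.05] w 85.7 j [-0.24  0.3  -0.14  0.   -1.13 -1.19]
[[286.3858824  237.38984547]]
```

View pics/w2.png

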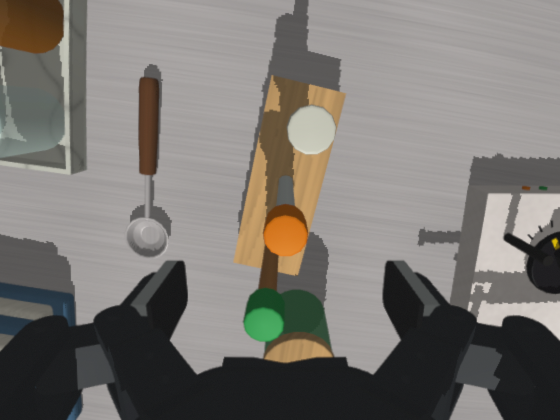

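The orange head is at (286,230) against a predicted (286,237), so the pin sits 2-4 mm towards -x. I'll shift slightly, descend and grip.

```bash
python3 -m inch '[[1,-0.2,2,0,0,0,0],[1,-0.2,4.5,0,0,0,0],[0.8,-0.2,6,0,0,0,0],[0.5,-0.2,6,0,0,0,0],[0.3,-0.2,6,0,0,0,0],[0,-0.2,6,0,0,0,0],[0,-0.2,6,0,0,0,0],[0,-0.2,6,0,0,0,0]]'; python3 -c "
from h import *
apply([0,-.2,6,0,0,0,0]);p=load();print(p[0]);st()
for z in (310,183,177): print(z,rel([*uw(64,75,0)[:2],z],1.715,p))
"
```

```text
clock: 9.85
position: [494.9, -286.1, 182.3]
ee_rot: [0.706, 0.052, -0.05, -0.705]
contact_force: [-0.6, -0.6, 4.0]
gripper_width: 24.3
[ 493.56577239 -285.52779657  180.3       ]
t 9.85 pos [ 494.9 -286.1  182.3] phi 1.715 ydir [ 0.004 -0.002 -1.   ] F [-0.6 -0.6  4. ] M [-0.08 -0.04  0.01] w 24.3 j [-0.24  0.35 -0.23  0.   -0.99 -1.19]
310 (array([ 17.68, -12.97,  40.71]), array([ 0., -0.,  0.]))
183 (array([17.68, -0.27, 40.71]), array([ 0., -0.,  0.]))
177 (array([17.68,  0.33, 40.71]), array([ 0., -0.,  0.]))
```

```bash
python3 -m inch '[[0,0,-2.5,0,0,0,0],[0,0,-6,0,0,0,0],[0,0.5,-9,2,0,0,0],[0,2,-12,5,0,0,0],[0,3.5,-13,8.5,0,0,0],[0,5,-13,12,0,0,0],[0,6.5,-13,15.5,0,0,0],[0,8,-13,19,0,0,0],[0,9.5,-13,22.5,0,0,0],[0,11,-13,26,0,0,0],[0,12.5,-13,29.5,0,0,0],[0,14,-13,33,0,0,0],[0,15.5,-13,36.5,0,0,0],[0,16.8,-13,39,0,0,0],[0,17.4,-13,40.3,0,0,0],[0,17.7,-13,40.7,0,0,0],[0,17.7,-13,40.7,0,0,0],[0,17.7,-13,40.7,0,0,0]]'; python3 -c "
from h import *
apply([0,17.7,-13,40.7,0,0,0]);p=load();print(p[0]);st()
shot('scene','s4',(200,120,200,200),3);shot('wrist','w4')
import cv2
S=cam('scene');W=cam('wrist');print('sock',uw(64,75,40),((proj(S,uw(64,75,40))-[200,120])*3).round(),proj(W,uw(64,75,40)).round())
for n,c in(('scene',S),('top',cam('top'))): print(proj(c,arm.read_state()['position']))
"
```

```text
clock: 11.35
position: [610.5, 141.5, 310.5]
ee_rot: [0.705, 0.05, -0.051, -0.705]
contact_force: [-0.3, 0.2, -0.0]
gripper_width: 24.2
[610.45817035 142.62424103 310.3       ]
t 11.35 pos [610.5 141.5 310.5] phi 1.713 ydir [-0. -0. -1.] F [-0.3  0.2 -0. ] M [-0.07 -0.02 -0.02] w 24.2 j [ 0.49  0.36  0.11  0.   -1.33 -1.91]
sock [610.29144575 142.66045844  40.        ] [[341. 497.]] [[286. 173.]]
[[320.85685372 216.65397137]]
[[229.07764009 174.69633712]]
```

View pics/s4.png

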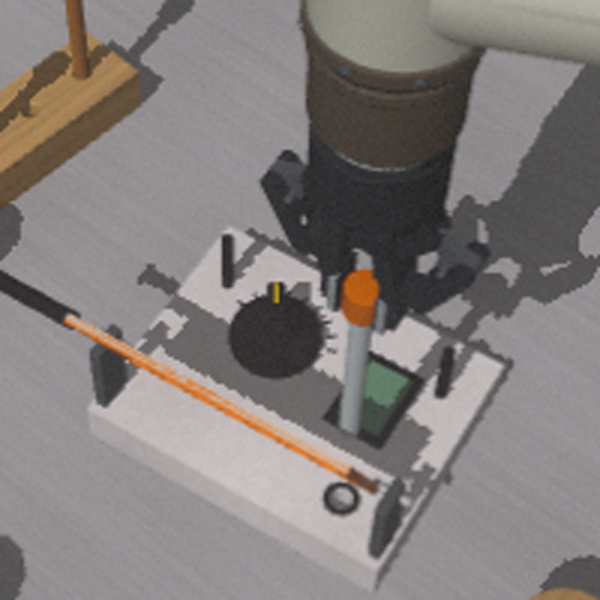

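View pics/w4.png

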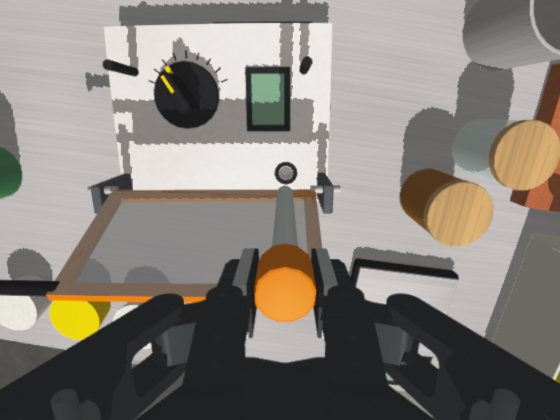

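The wrist view shows the socket at (286,173), exactly as predicted, and the cover is still well back. Checking the pin's foot against the calibration.

```bash
python3 -c "
from h import *
S=cam('scene');W=cam('wrist')
for P in([610.5,141.5,138],[610.5,141.5,317.5],[606.5,141.5,138],[606.5,141.5,317.5]): print(((proj(S,P)-[200,120])*3).round(),proj(W,P).round())
im=cv2.imread('pics/s4.png'); cv2.imwrite('pics/s4z.png',im[250:450,280:480].repeat(3,0).repeat(3,1))
"
```

```text
[[347. 432.]] [[285. 192.]]
[[364. 284.]] [[285. 294.]]
[[350. 428.]] [[286. 187.]]
[[368. 280.]] [[287. 285.]]
```

View pics/s4z.png

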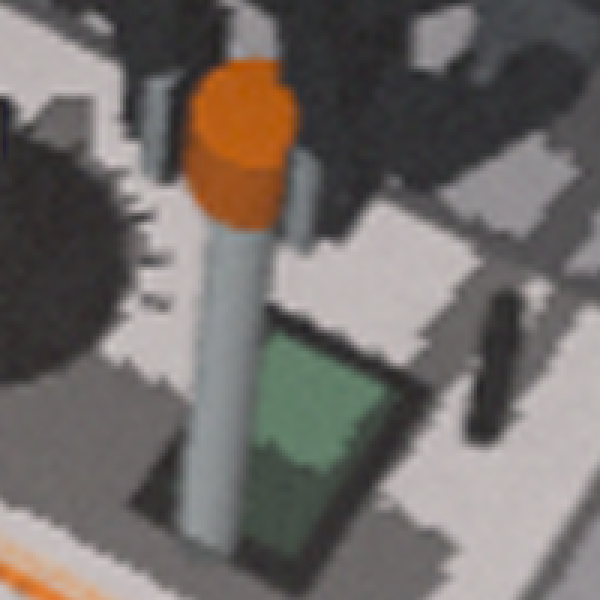

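```bash
python3 -m inch '[[0,0.1,3,0.1,0,0,0],[0,0.1,6,0.1,0,0,0],[0,0.1,8.5,0.1,0,0,0],[0,0.1,9.3,0.1,0,0,0],[0,0.1,9.8,0.1,0,0,0],[0,0.1,10.3,0.1,0,0,0],[0,0.1,10.6,0.1,0,0,0]]'; python3 -c "
from h import *
apply([0,.1,10.6,.1,0,0,0]);p=load();print(p[0]);st()"
```

```text
clock: 12.03
position: [611.8, 142.9, 206.1]
ee_rot: [0.706, 0.051, -0.05, -0.705]
contact_force: [-3.9, -0.7, 10.4]
gripper_width: 24.3
[611.30466147 143.75713677 204.3       ]
t 12.03 pos [611.8 142.9 206.1] phi 1.714 ydir [ 0.001 -0.001 -1.   ] F [-3.9 -0.7 10.4] M [-0.41  1.51  0.04] w 24.3 j [ 0.49  0.42 -0.05  0.   -1.1  -1.92]
```

```bash
python3 -m inch '[[0,-0.15,0,-0.05,0,0,0],[0,-0.15,0,-0.05,0,0,0]]'; python3 -c "
from h import *
apply([0,-.15,0,-.05,0,0,0]);st()"
```

```text
clock: 12.2
position: [610.6, 142.7, 206.0]
ee_rot: [-0.705, -0.051, 0.05, 0.705]
contact_force: [-0.7, -1.4, 2.2]
gripper_width: 24.3
t 12.2 pos [610.6 142.7 206. ] phi 1.714 ydir [ 0.002  0.    -1.   ] F [-0.7 -1.4  2.2] M [-0.51  0.64  0.  ] w 24.3 j [ 0.49  0.42 -0.05  0.   -1.1  -1.92]
```

```bash
python3 -m inch '[[0,-0.05,0.4,-0.05,0,0,0],[0,-0.05,0.8,-0.05,0,0,0],[0,-0.05,1.2,-0.05,0,0,0],[0,-0.05,1.6,-0.05,0,0,0],[0,-0.05,2.0,-0.05,0,0,0]]'; python3 -c "
from h import *
apply([0,-.05,2.0,-.05,0,0,0]);st()"
```

```text
clock: 12.62
position: [609.9, 142.4, 183.7]
ee_rot: [-0.705, -0.051, 0.051, 0.705]
contact_force: [-1.8, -0.2, 1.2]
gripper_width: 24.2
t 12.62 pos [609.9 142.4 183.7] phi 1.714 ydir [ 0.  0. -1.] F [-1.8 -0.2  1.2] M [-0.28  0.45  0.01] w 24.2 j [ 0.49  0.44 -0.08 -0.   -1.05 -1.91]
```

```bash
python3 -m inch '[[0,-0.05,0.25,0,0,0,0],[0,-0.05,0.45,0,0,0,0],[0,-0.05,0.55,0,0,0,0]]'; python3 -c "
from h import *
apply([0,-.05,.55,0,0,0,0]);st()"
python3 -m inch '[[0,0,0.1,0,0,0,0],[0,0,0.15,0,0,0,0]]'; python3 -c "
from h import *
apply([0,0,.15,0,0,0,0]);st()"
```

```text
clock: 12.87
position: [609.4, 142.4, 178.1]
ee_rot: [-0.705, -0.051, 0.051, 0.705]
contact_force: [-0.8, 0.9, 0.3]
gripper_width: 24.6
t 12.87 pos [609.4 142.4 178.1] phi 1.714 ydir [-0.  0. -1.] F [-0.8  0.9  0.3] M [-0.13  0.15  0.02] w 24.6 j [ 0.49  0.44 -0.09 -0.   -1.04 -1.92]
clock: 13.03
position: [609.5, 142.4, 177.4]
ee_rot: [-0.705, -0.051, 0.05, 0.705]
contact_force: [-1.1, 0.2, 2.7]
gripper_width: 24.3
t 13.03 pos [609.5 142.4 177.4] phi 1.714 ydir [ 0.001  0.    -1.   ] F [-1.1  0.2  2.7] M [-0.11  0.25 -0.05] w 24.3 j [ 0.49  0.44 -0.09  0.   -1.04 -1.92]
```

```bash
python3 -m inch '[[0,0,0.1,0,0,0,0],[0,0,0.2,0,0,0,0]]'; python3 -c "
from h import *
apply([0,0,.2,0,0,0,0]);st()"
```

```text
clock: 13.2
position: [610.0, 142.4, 177.2]
ee_rot: [-0.705, -0.052, 0.05, 0.705]
contact_force: [-3.5, -0.2, 11.7]
gripper_width: 24.4
t 13.2 pos [610.  142.4 177.2] phi 1.715 ydir [ 0.003  0.    -1.   ] F [-3.5 -0.2 11.7] M [-0.    0.97 -0.03] w 24.4 j [ 0.49  0.44 -0.09  0.   -1.03 -1.92]
```

The pin is seated, with a floor contact of 11.7 N at the predicted height. Releasing and moving up towards the knob.

```bash
python3 -m inch '[[0.7,0,0,0,0,0,0],[0.7,0,-0.2,0,0,0,0],[0.7,0,-0.2,0,0,0,0],[0.7,0,-2,0,0,0,0],[0.7,0,-5,0,0,0,0],[0.7,-1,-8,0,0,0,0],[0.7,-3.5,-9,-3,0,0,0],[0.7,-5.5,-9,-6.5,0,0,0],[0.7,-5.5,-9,-10,0,0,0],[0.7,-5.5,-9,-11,0,0,0],[0.7,-5.5,-9,-11,0,0,0]]'; python3 -c "
from h import *
apply([0.7,-5.5,-9,-11,0,0,0]);st();print(load()[0])
shot('scene','s5',(200,120,200,200),3);shot('wrist','w5');W=cam('wrist')
print(proj(W,[uw(-25,-35,94),uw(-25,-35,54),uw(64,75,185)]).round(1))"
```

```text
clock: 14.12
position: [570.6, 23.4, 265.4]
ee_rot: [-0.705, -0.05, 0.049, 0.705]
contact_force: [-0.7, 1.2, -0.2]
gripper_width: 59.6
t 14.12 pos [570.6  23.4 265.4] phi 1.711 ydir [ 0.  0. -1.] F [-0.7  1.2 -0.2] M [ 0.05 -0.11 -0.01] w 59.6 j [ 0.32  0.28 -0.1   0.   -1.18 -1.76]
[570.29274532  25.66703247 265.3       ]
[[284.5 155.6]
 [284.5 150.8]
 [441.  298.6]]
```

View pics/s5.png

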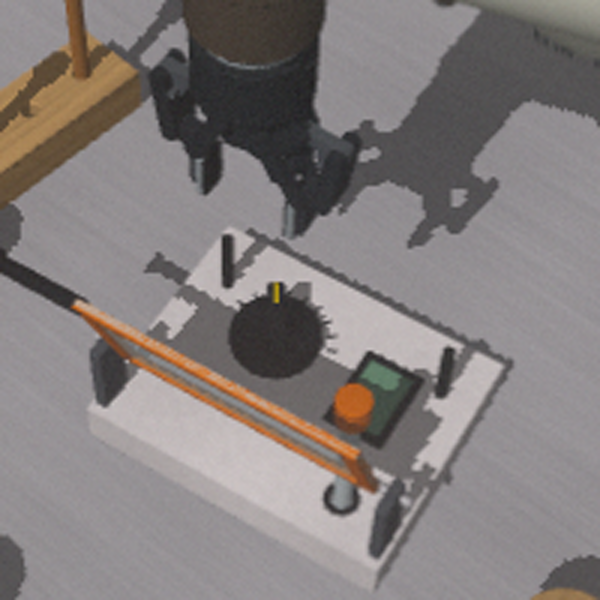

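View pics/w5.png

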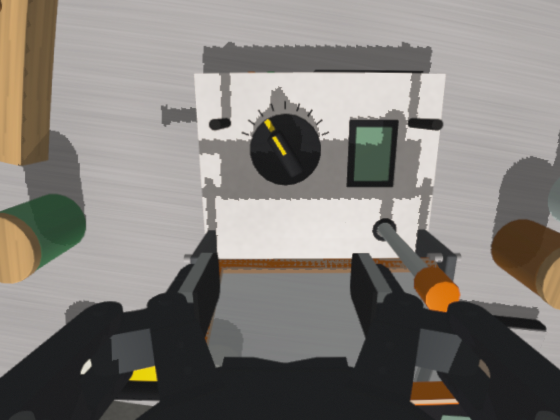

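The pin stands in the socket, with its head at (437,290) in the wrist view. The knob pointer tip is at about (267,122). Measuring the knob angle.

```bash
python3 -c "
from h import *
im=cv2.imread('pics/w5.png');cv2.imwrite('pics/w5z.png',cv2.resize(im[95:205,225:345],None,fx=5,fy=5,interpolation=cv2.INTER_CUBIC))
"
```

```text
(no output)
```

View pics/w5z.png

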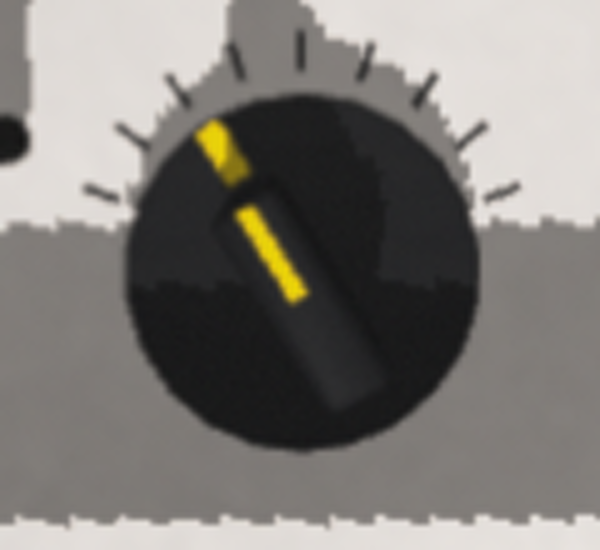

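```bash
python3 -c "
from h import *
z=0.145+0.555+np.pi/2
for h in(150,81): print(rel([538.1,21,h],z,load()))"
python3 -c "
from h import *
# knob angle via recorded pose approx
W=cam('wrist');g=lambda u,v:(225+u/5-.4,95+v/5-.4)
a=atz(W,g(208,125),54);b=atz(W,g(303,273),54);d=b-a;print(np.arctan2(d[1],d[0])-.145,np.hypot(*d[:2]))
a=atz(W,g(245,210),94);b=atz(W,g(298,298),94);d=b-a;print(np.arctan2(d[1],d[0])-.145, b)"
```

```text
(array([-3.25, 11.53, -0.  ]), array([  0. , -31.9,   0. ]))
(array([-3.25, 18.43, -0.  ]), array([  0. , -31.9,   0. ]))
0.5698931050382864 34.26982523803703
0.5394156262388573 [536.90659579  20.54902647  94.        ]
```

```bash
python3 -m inch '[[0.6,-2,3,0,0,-7,0],[0.6,-3.25,6.5,0,0,-14,0],[0.6,-3.25,10,0,0,-21,0],[0.6,-3.25,12,0,0,-28,0],[0.6,-3.25,13.5,0,0,-31.9,0],[0.6,-3.25,15.5,0,0,-31.9,0],[0.6,-3.25,17.4,0,0,-31.9,0],[0.5,-3.25,18.4,0,0,-31.9,0],[0.5,-3.25,18.4,0,0,-31.9,0]]'; python3 -c "
from h import *
apply([0.7,-3.25,18.4,0,0,-31.9,0]);st();print(load()[0])
shot('wrist','w6')"
```

```text
clock: 14.97
position: [537.1, 21.6, 78.7]
ee_rot: [-0.664, -0.241, 0.245, 0.664]
contact_force: [-0.0, -0.4, -0.2]
gripper_width: 42.7
t 14.97 pos [537.1  21.6  78.7] phi 2.272 ydir [-0.005 -0.001 -1.   ] F [-0.  -0.4 -0.2] M [-0.02 -0.05  0.02] w 42.7 j [ 0.34  0.43 -0.42 -0.   -0.73 -1.21]
[538.12770863  21.01295739  81.3       ]
```

View pics/w6.png

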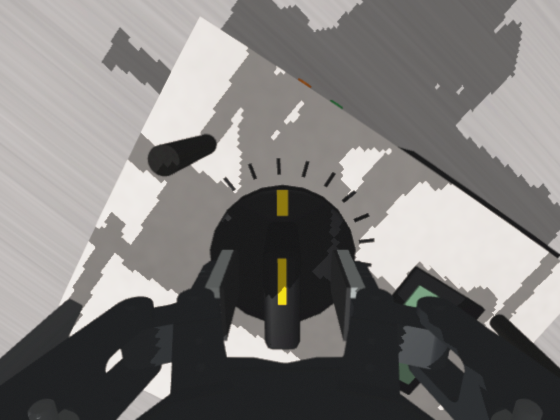

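The bar is centred between the fingers and aligned with them (column 282). Closing.

```bash
python3 -m inch '[[0.3,0,0,0,0,0,0],[0.15,0,0,0,0,0,0],[0,0,0,0,0,0,0],[0,0,0,0,0,0,0],[0,0,0,0,0,0,0],[0,0,0,0,0,0,0]]'; python3 -c "
from h import *
st()"
python3 -m inch '[[0,0,0,0,0,3,0],[0,0,0,0,0,6,0],[0,0,0,0,0,9,0],[0,0,0,0,0,12,0],[0,0,0,0,0,12,0]]'; python3 -c "
from h import *
apply([0,0,0,0,0,12,0]);st()"
```

```text
clock: 15.52
position: [539.1, 21.6, 82.7]
ee_rot: [-0.664, -0.244, 0.242, 0.664]
contact_force: [-1.7, 4.3, 6.0]
gripper_width: 12.9
t 15.52 pos [539.1  21.6  82.7] phi 2.271 ydir [ 0.003  0.001 -1.   ] F [-1.7  4.3  6. ] M [ 1.16  0.67 -0.  ] w 12.9 j [ 0.34  0.42 -0.41 -0.   -0.73 -1.21]
clock: 15.93
position: [539.4, 21.2, 82.7]
ee_rot: [0.686, 0.172, -0.17, -0.686]
contact_force: [-0.9, 1.9, 5.8]
gripper_width: 13.2
t 15.93 pos [539.4  21.2  82.7] phi 2.06 ydir [ 0.003  0.001 -1.   ] F [-0.9  1.9  5.8] M [ 0.57  0.38 -0.16] w 13.2 j [ 0.34  0.43 -0.41  0.   -0.73 -1.42]
```

```bash
python3 -m inch '[[0,0,0,0,0,3,0],[0,0,0,0,0,6,0],[0,0,0,0,0,9,0],[0,0,0,0,0,12,0],[0,0,0,0,0,15,0],[0,0,0,0,0,18,0],[0,0,0,0,0,21,0],[0,0,0,0,0,24,0],[0,0,0,0,0,26,0],[0,0,0,0,0,27,0]]'; python3 -c "
from h import *
apply([0,0,0,0,0,27,0]);st()"
python3 -m inch '[[0,0,0,0,0,0.8,0],[0,0,0,0,0,1.6,0]]'; python3 -c "
from h import *
apply([0,0,0,0,0,1.6,0]);st()"
```

```text
clock: 16.77
position: [539.5, 20.4, 82.7]
ee_rot: [0.707, 0.008, -0.006, -0.707]
contact_force: [0.8, -2.3, 5.8]
gripper_width: 13.4
t 16.77 pos [539.5  20.4  82.7] phi 1.59 ydir [ 0.003 -0.001 -1.   ] F [ 0.8 -2.3  5.8] M [-0.74 -0.05  0.15] w 13.4 j [ 0.34  0.43 -0.41  0.   -0.73 -1.89]
clock: 16.93
position: [539.6, 20.3, 82.7]
ee_rot: [0.707, -0.002, 0.004, -0.707]
contact_force: [-0.1, -3.1, 4.9]
gripper_width: 13.5
t 16.93 pos [539.6  20.3  82.7] phi 1.563 ydir [ 0.003 -0.001 -1.   ] F [-0.1 -3.1  4.9] M [-0.79 -0.03  0.19] w 13.5 j [ 0.34  0.43 -0.41  0.   -0.73 -1.92]
```

```bash
cat > chk.py <<'E'
from h import *
import sys
a=json.load(open('ang.json')) if os.path.exists('ang.json') else 0
a+=float(sys.argv[1]); json.dump(a,open('ang.json','w'))
s=arm.read_state(); Rm=R.from_quat(s['ee_rot']).as_matrix(); phi=np.arctan2(Rm[1,2],Rm[0,2]); m=s['wrist_torque'][2]
print('cmd',round(a,2),'phi',phi.round(4),'knob',(phi-np.pi/2-.145).round(4),'Mz',m.round(3),'F',s['contact_force'].round(1),'w',round(s['gripper_width'],1),round(s['clock'],2))
sys.exit(1 if m>0.27 else 0)
E
M="python3 -m inch"
q(){ "$@" >/dev/null; }
q python3 -m inch '[[0,0,0,0,0,0.8,0],[0,0,0,0,0,1.6,0],[0,0,0,0,0,2.4,0]]' && python3 chk.py 2.4 &&
q python3 -m inch '[[0,0,0,0,0,0.5,0],[0,0,0,0,0,1,0]]' && python3 chk.py 1 &&
q python3 -m inch '[[0,0,0,0,0,0.5,0],[0,0,0,0,0,1,0]]' && python3 chk.py 1 &&
q python3 -m inch '[[0,0,0,0,0,0.5,0],[0,0,0,0,0,0.8,0]]' && python3 chk.py 0.8 &&
q python3 -m inch '[[0,0,0,0,0,0.5,0],[0,0,0,0,0,0.8,0]]' && python3 chk.py 0.8 &&
q python3 -m inch '[[0,0,0,0,0,0.5,0],[0,0,0,0,0,0.8,0]]' && python3 chk.py 0.8 &&
q python3 -m inch '[[0,0,0,0,0,0.5,0],[0,0,0,0,0,0.8,0]]' && python3 chk.py 0.8 &&
q python3 -m inch '[[0,0,0,0,0,0.5,0],[0,0,0,0,0,0.8,0]]' && python3 chk.py 0.8 &&
q python3 -m inch '[[0,0,0,0,0,0.5,0],[0,0,0,0,0,0.8,0]]' && python3 chk.py 0.8
```

```text
cmd 2.4 phi 1.5212 knob -0.1946 Mz 0.225 F [ 1.  -2.3  6.3] w 12.8 17.18
cmd 3.4 phi 1.5041 knob -0.2117 Mz 0.126 F [ 0.8 -3.4  4.3] w 13.1 17.35
cmd 4.4 phi 1.4866 knob -0.2292 Mz 0.184 F [ 0.4 -4.   5.4] w 13.2 17.52
cmd 5.2 phi 1.4727 knob -0.2431 Mz 0.208 F [ 0.2 -3.4  5.8] w 12.8 17.68
cmd 6.0 phi 1.4588 knob -0.257 Mz 0.213 F [ 0.5 -2.9  6.1] w 12.9 17.85
cmd 6.8 phi 1.4448 knob -0.271 Mz 0.181 F [ 0.9 -2.3  5.8] w 12.8 18.02
cmd 7.6 phi 1.4308 knob -0.285 Mz 0.235 F [-0.  -3.7  5.6] w 13.4 18.18
cmd 8.4 phi 1.4169 knob -0.2989 Mz 0.264 F [ 0.6 -3.   6. ] w 12.9 18.35
cmd 9.2 phi 1.4029 knob -0.3129 Mz 0.197 F [ 1.  -3.6  6.1] w 13.1 18.52
```

```bash
sed -i 's/m>0.27/m>0.29/' chk.py
q(){ "$@" >/dev/null; }
q python3 -m inch '[[0,0,0,0,0,0.3,0],[0,0,0,0,0,0.6,0]]' && python3 chk.py 0.6 &&
q python3 -m inch '[[0,0,0,0,0,0.3,0],[0,0,0,0,0,0.6,0]]' && python3 chk.py 0.6 &&
q python3 -m inch '[[0,0,0,0,0,0.3,0],[0,0,0,0,0,0.6,0]]' && python3 chk.py 0.6 &&
q python3 -m inch '[[0,0,0,0,0,0.3,0],[0,0,0,0,0,0.6,0]]' && python3 chk.py 0.6 &&
q python3 -m inch '[[0,0,0,0,0,0.3,0],[0,0,0,0,0,0.6,0]]' && python3 chk.py 0.6 &&
q python3 -m inch '[[0,0,0,0,0,0.3,0],[0,0,0,0,0,0.6,0]]' && python3 chk.py 0.6 &&
q python3 -m inch '[[0,0,0,0,0,0.3,0],[0,0,0,0,0,0.6,0]]' && python3 chk.py 0.6 &&
q python3 -m inch '[[0,0,0,0,0,0.3,0],[0,0,0,0,0,0.6,0]]' && python3 chk.py 0.6 &&
q python3 -m inch '[[0,0,0,0,0,0.3,0],[0,0,0,0,0,0.6,0]]' && python3 chk.py 0.6 &&
q python3 -m inch '[[0,0,0,0,0,0.3,0],[0,0,0,0,0,0.6,0]]' && python3 chk.py 0.6
```

```text
cmd 9.8 phi 1.3926 knob -0.3232 Mz 0.224 F [ 1.1 -4.   6.6] w 13.1 18.68
cmd 10.4 phi 1.3821 knob -0.3337 Mz 0.2 F [ 0.8 -4.4  5.4] w 13.2 18.85
cmd 11.0 phi 1.3716 knob -0.3442 Mz 0.207 F [-0.5 -3.5  5.9] w 13.3 19.02
cmd 11.6 phi 1.3612 knob -0.3546 Mz 0.209 F [ 1.  -4.   5.3] w 13.4 19.18
cmd 12.2 phi 1.3507 knob -0.3651 Mz 0.21 F [ 0.7 -4.2  7. ] w 13.0 19.35
cmd 12.8 phi 1.3402 knob -0.3756 Mz 0.257 F [ 1.2 -4.6  5.9] w 12.9 19.52
cmd 13.4 phi 1.3296 knob -0.3862 Mz 0.186 F [ 0.5 -5.3  5.3] w 13.3 19.68
cmd 14.0 phi 1.3192 knob -0.3966 Mz 0.165 F [-0.1 -5.2  5.6] w 13.3 19.85
cmd 14.6 phi 1.3088 knob -0.407 Mz 0.218 F [ 0.9 -4.6  5.6] w 13.0 20.02
cmd 15.2 phi 1.2983 knob -0.4175 Mz 0.211 F [ 1.6 -4.8  6.2] w 13.2 20.18
```

```bash
q(){ "$@" >/dev/null; }
q python3 -m inch '[[0,0,0,0,0,0.3,0],[0,0,0,0,0,0.5,0]]' && python3 chk.py 0.5 &&
q python3 -m inch '[[0,0,0,0,0,0.3,0],[0,0,0,0,0,0.5,0]]' && python3 chk.py 0.5 &&
q python3 -m inch '[[0,0,0,0,0,0.3,0],[0,0,0,0,0,0.5,0]]' && python3 chk.py 0.5 &&
q python3 -m inch '[[0,0,0,0,0,0.3,0],[0,0,0,0,0,0.5,0]]' && python3 chk.py 0.5 &&
q python3 -m inch '[[0,0,0,0,0,0.3,0],[0,0,0,0,0,0.5,0]]' && python3 chk.py 0.5 &&
q python3 -m inch '[[0,0,0,0,0,0.3,0],[0,0,0,0,0,0.5,0]]' && python3 chk.py 0.5 &&
q python3 -m inch '[[0,0,0,0,0,0.3,0],[0,0,0,0,0,0.5,0]]' && python3 chk.py 0.5 &&
q python3 -m inch '[[0,0,0,0,0,0.3,0],[0,0,0,0,0,0.5,0]]' && python3 chk.py 0.5 &&
q python3 -m inch '[[0,0,0,0,0,0.3,0],[0,0,0,0,0,0.5,0]]' && python3 chk.py 0.5 &&
q python3 -m inch '[[0,0,0,0,0,0.3,0],[0,0,0,0,0,0.5,0]]' && python3 chk.py 0.5
```

```text
cmd 15.7 phi 1.2896 knob -0.4262 Mz 0.17 F [ 0.7 -4.8  5.5] w 13.2 20.35
cmd 16.2 phi 1.2809 knob -0.4349 Mz 0.136 F [ 0.9 -4.   4.6] w 12.9 20.52
cmd 16.7 phi 1.2722 knob -0.4436 Mz 0.174 F [ 0.7 -4.5  5.8] w 12.8 20.68
cmd 17.2 phi 1.2633 knob -0.4525 Mz 0.223 F [ 0.2 -5.3  5.8] w 13.5 20.85
cmd 17.7 phi 1.2548 knob -0.461 Mz 0.247 F [ 1.4 -5.2  5.6] w 12.9 21.02
cmd 18.2 phi 1.2466 knob -0.4692 Mz 0.408 F [ 0.9 -4.6  5.8] w 13.2 21.18
```

```bash
python3 -m inch '[[0,0,0,0,0,0,0]]' >/dev/null; python3 chk.py 0;python3 -m inch '[[0,0,0,0,0,0,0]]' >/dev/null; python3 chk.py 0
```

```text
cmd 18.2 phi 1.2466 knob -0.4692 Mz 0.349 F [ 1.2 -4.7  6.5] w 13.0 21.27
cmd 18.2 phi 1.2466 knob -0.4692 Mz 0.327 F [ 0.9 -5.   5.9] w 13.0 21.35
```

```bash
python3 -m inch '[[0,0,0,0,0,0.2,0]]' >/dev/null; python3 chk.py 0.2;python3 -m inch '[[0,0,0,0,0,0,0]]' >/dev/null; python3 chk.py 0
```

```text
cmd 18.4 phi 1.2435 knob -0.4723 Mz 0.377 F [ 0.1 -5.1  6.8] w 12.9 21.43
cmd 18.4 phi 1.2435 knob -0.4723 Mz 0.372 F [ 0.3 -4.9  5.2] w 13.1 21.52
```

```bash
python3 -m inch '[[0,0,0,0,0,0.2,0]]' >/dev/null; python3 chk.py 0.2;python3 -m inch '[[0,0,0,0,0,0,0]]' >/dev/null; python3 chk.py 0
```

```text
cmd 18.6 phi 1.2402 knob -0.4756 Mz 0.444 F [ 0.1 -4.5  6.2] w 13.5 21.6
cmd 18.6 phi 1.2401 knob -0.4757 Mz 0.45 F [ 0.7 -4.5  5.6] w 13.2 21.68
```

The stop was felt at 0.45 N·m, about 0.25 above friction or 8 N. Releasing and rising.

```bash
python3 -m inch '[[0.2,0,0,0,0,0,0],[0.5,0,0,0,0,0,0],[0.6,0,0,0,0,0,0],[0.6,0,-1,0,0,0,0],[0.6,0,-4,0,0,0,0],[0.6,0,-8,0,0,0,0],[0.6,0,-12,0,0,0,0],[0.6,0,-16,0,0,0,0],[0.6,0,-18,0,0,0,0],[0.6,0,-18,0,0,0,0]]'; python3 -c "
from h import *
st();shot('scene','s7',(200,100,200,200),3);shot('wrist','w7');shot('top','t7',(180,130,230,160),3)"
```

```text
clock: 22.52
position: [541.0, 21.5, 268.3]
ee_rot: [-0.696, 0.113, -0.121, 0.699]
contact_force: [0.6, 1.0, -0.3]
gripper_width: 51.1
t 22.52 pos [541.   21.5 268.3] phi 1.239 ydir [ 0.013  0.003 -1.   ] F [ 0.6  1.  -0.3] M [ 0.01  0.02 -0.03] w 51.1 j [ 0.34  0.22 -0.18  0.   -1.16 -2.24]
```

View pics/s7.png

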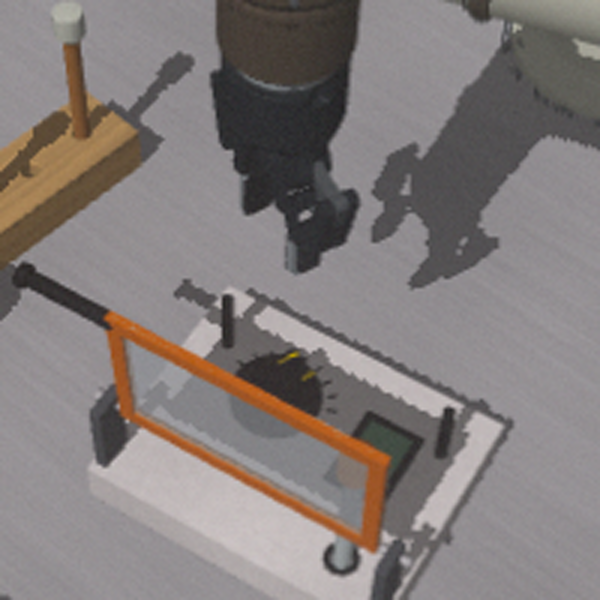

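View pics/w7.png

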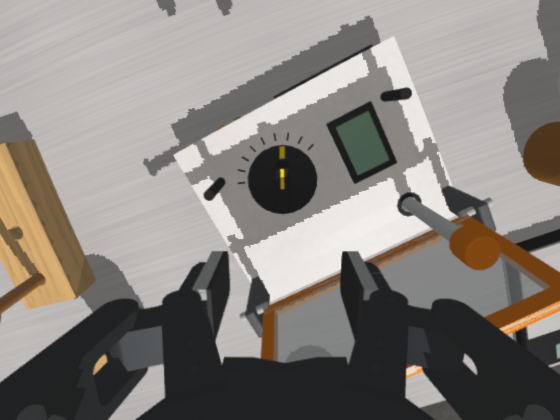

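View pics/t7.png

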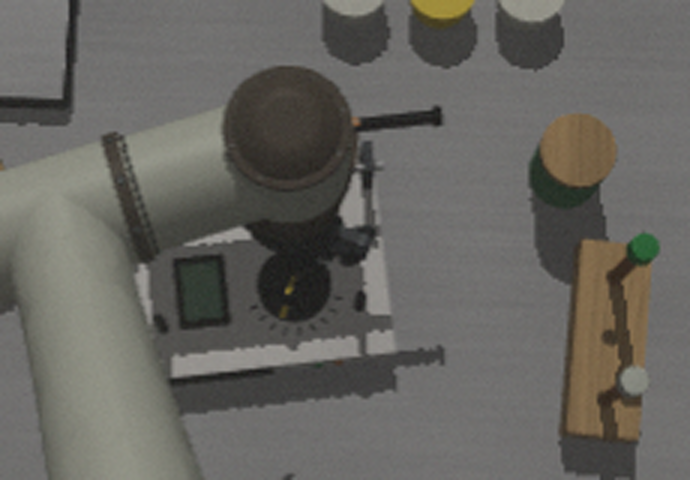

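The knob is turned (pointer now at (282,150)) and the pin is standing. The cover may still be sinking, so I'll back off, wait for it to settle and measure its angle.

```bash
python3 -m inch '[[0.6,-2,-2,0,0,0,0],[0.6,-5,-4,0,0,0,0],[0.6,-8,-5,0,0,0,0],[0.6,-9,-5,0,0,0,0],[0.6,-9,-5,0,0,0,0],[0.6,-9,-5,0,0,0,0],[0.6,-9,-5,0,0,0,0],[0.6,-9,-5,0,0,0,0],[0.6,-9,-5,0,0,0,0],[0.6,-9,-5,0,0,0,0],[0.6,-9,-5,0,0,0,0],[0.6,-9,-5,0,0,0,0]]'; python3 -c "
from h import *
st();shot('scene','s8',(200,100,200,200),3)"
python3 -m inch '[[0.6,0,0,0,0,0,0],[0.6,0,0,0,0,0,0],[0.6,0,0,0,0,0,0],[0.6,0,0,0,0,0,0],[0.6,0,0,0,0,0,0],[0.6,0,0,0,0,0,0],[0.6,0,0,0,0,0,0],[0.6,0,0,0,0,0,0],[0.6,0,0,0,0,0,0],[0.6,0,0,0,0,0,0],[0.6,0,0,0,0,0,0],[0.6,0,0,0,0,0,0],[0.6,0,0,0,0,0,0],[0.6,0,0,0,0,0,0],[0.6,0,0,0,0,0,0],[0.6,0,0,0,0,0,0],[0.6,0,0,0,0,0,0],[0.6,0,0,0,0,0,0],[0.6,0,0,0,0,0,0],[0.6,0,0,0,0,0,0]]'; python3 -c "
from h import *
st();shot('scene','s9',(200,100,200,200),3);S=cam('scene')
for n in '789':
    im=cv2.imread(f'pics/s{n}.png').astype(int);print(n)
a=cv2.imread('pics/s8.png').astype(int);b=cv2.imread('pics/s9.png').astype(int);d=np.abs(a-b).max(2);d=d[300:,:];print((d>40).sum())
for ang in(1.4,1.45,1.5,1.55,1.6,1.65,1.7):
    pts=[]
    for y in(-105,105):
        px,pz=-130,2.5;c,s=np.cos(ang),np.sin(ang);pts.append(uw(70+c*px+s*pz,y,102-s*px+c*pz))
    print(ang,((proj(S,pts)-[200,100])*3).round().tolist())
print('pin foot/top',((proj(S,[uw(64,75,40),uw(64,75,185)])-[200,100])*3).round())
"
```

```text
clock: 23.67
position: [453.5, 50.2, 311.0]
ee_rot: [0.697, -0.118, 0.117, -0.697]
contact_force: [1.0, -0.6, 0.8]
gripper_width: 51.1
t 23.67 pos [453.5  50.2 311. ] phi 1.237 ydir [-0.001 -0.    -1.   ] F [ 1.  -0.6  0.8] M [ 0.02  0.01 -0.  ] w 51.1 j [ 0.47  0.05 -0.28  0.   -1.25 -2.37]
clock: 25.38
position: [453.4, 50.3, 311.3]
ee_rot: [0.697, -0.117, 0.117, -0.697]
contact_force: [-0.4, -0.7, -0.8]
gripper_width: 51.5
t 25.38 pos [453.4  50.3 311.3] phi 1.238 ydir [-0. -0. -1.] F [-0.4 -0.7 -0.8] M [ 0.02 -0.04  0.01] w 51.5 j [ 0.47  0.05 -0.28 -0.   -1.25 -2.37]
7
8
9
8153
1.4 [[130.0, 284.0], [409.0, 428.0]]
1.45 [[124.0, 290.0], [405.0, 435.0]]
1.5 [[119.0, 297.0], [400.0, 442.0]]
1.55 [[113.0, 303.0], [395.0, 450.0]]
1.6 [[108.0, 311.0], [390.0, 458.0]]
1.65 [[102.0, 318.0], [384.0, 466.0]]
1.7 [[97.0, 325.0], [379.0, 475.0]]
pin foot/top [[341. 557.]
 [352. 458.]]
```

View pics/s9.png

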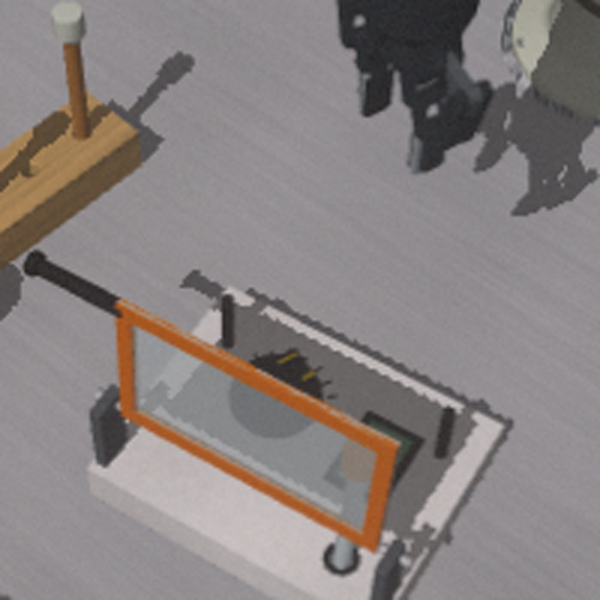

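The cover is at about 1.53 rad. I'll wait again to see whether it has stopped.

```bash
python3 -m inch '[[0.6,0,0,0,0,0,0],[0.6,0,0,0,0,0,0],[0.6,0,0,0,0,0,0],[0.6,0,0,0,0,0,0],[0.6,0,0,0,0,0,0],[0.6,0,0,0,0,0,0],[0.6,0,0,0,0,0,0],[0.6,0,0,0,0,0,0],[0.6,0,0,0,0,0,0],[0.6,0,0,0,0,0,0],[0.6,0,0,0,0,0,0],[0.6,0,0,0,0,0,0],[0.6,0,0,0,0,0,0],[0.6,0,0,0,0,0,0],[0.6,0,0,0,0,0,0],[0.6,0,0,0,0,0,0],[0.6,0,0,0,0,0,0],[0.6,0,0,0,0,0,0],[0.6,0,0,0,0,0,0],[0.6,0,0,0,0,0,0]]'; python3 -c "
from h import *
st();shot('scene','s10',(200,100,200,200),3);shot('top','t10',(180,130,230,160),3)
a=cv2.imread('pics/s9.png').astype(int);b=cv2.imread('pics/s10.png').astype(int);d=np.abs(a-b).max(2)[230:,:];print((d>40).sum())
"
```

```text
clock: 27.1
position: [453.3, 50.3, 311.3]
ee_rot: [-0.697, 0.117, -0.117, 0.697]
contact_force: [-0.1, 0.4, 1.0]
gripper_width: 51.3
t 27.1 pos [453.3  50.3 311.3] phi 1.238 ydir [ 0.  0. -1.] F [-0.1  0.4  1. ] M [-0.02 -0.01 -0.04] w 51.3 j [ 0.47  0.05 -0.28 -0.   -1.25 -2.37]
1932
```

View pics/s10.png

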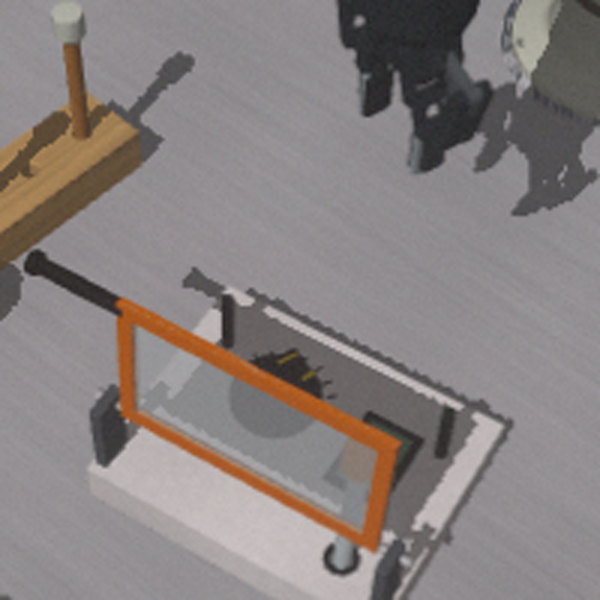

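View pics/t10.png

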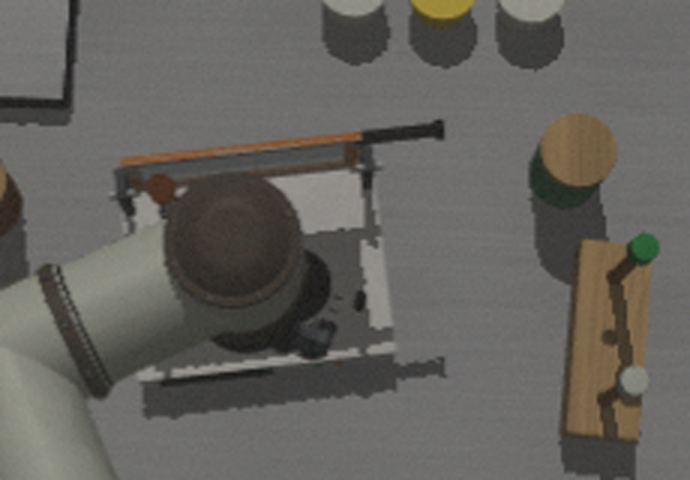

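```bash
python3 -m inch '[[0.6,0,0,0,0,0,0],[0.6,0,0,0,0,0,0],[0.6,0,0,0,0,0,0],[0.6,0,0,0,0,0,0],[0.6,0,0,0,0,0,0],[0.6,0,0,0,0,0,0],[0.6,0,0,0,0,0,0],[0.6,0,0,0,0,0,0],[0.6,0,0,0,0,0,0],[0.6,0,0,0,0,0,0],[0.6,0,0,0,0,0,0],[0.6,0,0,0,0,0,0],[0.6,0,0,0,0,0,0],[0.6,0,0,0,0,0,0],[0.6,0,0,0,0,0,0],[0.6,0,0,0,0,0,0],[0.6,0,0,0,0,0,0],[0.6,0,0,0,0,0,0],[0.6,0,0,0,0,0,0],[0.6,0,0,0,0,0,0]]' >/dev/null
python3 -c "
from h import *
shot('scene','s11',(200,100,200,200),3)"
python3 -m inch '[[0.6,0,0,0,0,0,0],[0.6,0,0,0,0,0,0],[0.6,0,0,0,0,0,0],[0.6,0,0,0,0,0,0],[0.6,0,0,0,0,0,0],[0.6,0,0,0,0,0,0],[0.6,0,0,0,0,0,0],[0.6,0,0,0,0,0,0],[0.6,0,0,0,0,0,0],[0.6,0,0,0,0,0,0],[0.6,0,0,0,0,0,0],[0.6,0,0,0,0,0,0],[0.6,0,0,0,0,0,0],[0.6,0,0,0,0,0,0],[0.6,0,0,0,0,0,0],[0.6,0,0,0,0,0,0],[0.6,0,0,0,0,0,0],[0.6,0,0,0,0,0,0],[0.6,0,0,0,0,0,0],[0.6,0,0,0,0,0,0]]' >/dev/null; python3 -c "
from h import *
st();shot('scene','s12',(200,100,200,200),3)
I=[cv2.imread(f'pics/s{k}.png').astype(int) for k in(10,11,12)]
for a,b in zip(I,I[1:]): print((np.abs(a-b).max(2)[230:,:]>40).sum())
"
```

```text
t 30.58 pos [453.3  50.3 311.3] phi 1.238 ydir [-0. -0. -1.] F [ 0.2 -1.2  0.1] M [ 0.03  0.03 -0.02] w 51.2 j [ 0.47  0.05 -0.28  0.   -1.25 -2.37]
136
1163
```

View pics/s12.png

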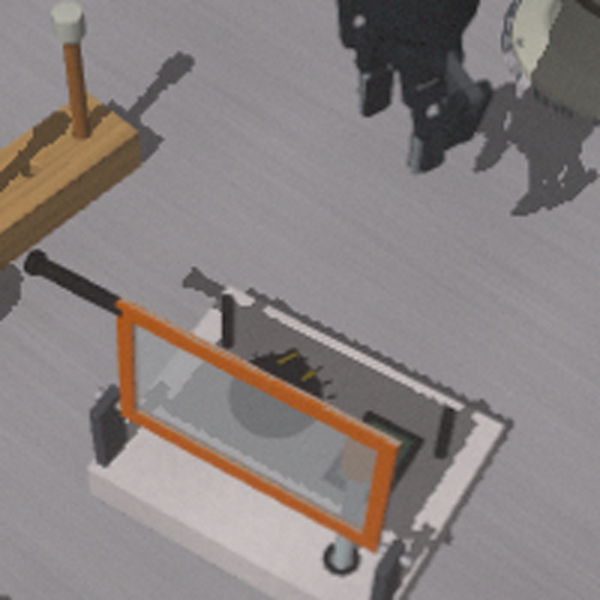

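The cover's position is unchanged over the last 3.5 s; only the shading on its top edge differs. The pin is in the socket and the robot is clear, so I'm handing in.

```bash
python3 -c "
from bench import arm
print(arm.job_done(), arm.read_state()['clock'])"
```

```text
the job is handed in; nothing more can be done
the job is handed in; nothing more can be done
```

The job is done and handed in at about 30.6 s of the 72 s allowed; no verdict was reported.

- **Cover:** I swung it back to about 2.05 rad by the lift bar. My first grip sat about 9 mm too high on the bar, so I regripped before lifting. The cover now rests on the pin at about 1.52 rad. The last three pictures over 3.5 s show the same position, differing only in shading on its top edge.
- **Pin:** It stands fully home in the socket. It reached the floor at the height I had worked out, with a push of about 12 N. On the way in it touched the socket rim at about 10 N, which I eased by shifting it 1.5 mm.
- **Knob:** I turned it clockwise and felt the stop at about 0.47 rad clockwise of the unit's x direction. The turning moment rose from the 0.20 N m friction to 0.45 N m, about 8 N at the stop, and I then let go. The pointer was still in line with that angle afterwards.
- **Everything else:** The white and green rods and the nearby jar looked undisturbed in the pictures after the work. I did not check the mug, the other jars or the spoon again. The robot was clear of everything at hand-in.

One check disagreed: before I gripped the pin, the wrist and top cameras differed by 2–4 mm on where it stood. It caused no trouble beyond the rim contact.

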